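Free the well flap, stow the claw cast and close up

ROBOT

A 6-joint arm with a two-finger parallel gripper is mounted at the origin on the work surface. World frame = base frame: x ahead of the robot, y to its left, z up, the work surface at z = 0. Lengths are in m, angles in rad, forces in N, time in s.
With the tool pointing down it reaches from about 0.375 to 0.975 m from the base axis. Payload 3.8 kg.
Tool frame: the origin (TCP) lies on the centre line of the jaws, within the pads' length; the fingertips stand ahead of it and the grasp point (between the pads) lies 6 mm ahead of it (r.tip_extent is the z of the fingertips in the tool frame, in m); z points along the fingers, y is the line along which they close (so a half turn about z gives the same grasp; the last joint's range is limited). The gripper opens to 85 mm and grips with 20 to 120 N. Pads are 22 mm wide; open, the fingers measure 114 mm over their backs; the gripper's body (76 mm by 85 mm) begins 54 mm behind the grasp point. The pads swing forward as they close: fully open they stand 13 mm farther back than shut.
Start: joints at [1.065, 0.264, 1.604, -0, 1.274, -0.037], TCP at [0.305, 0.602, 0.256] pointing down, gripper open.
Joint ranges: [-2.63, 2.63], [-0.94, 2.18], [0.31, 2.57], [-1.31, 4.45], [0, 2.66], [-2.55, 2.55]. Speed limits (rad/s): [2.57, 2.57, 3.14, 3.14, 3.14, 3.14].

INTERFACE

Orientations are given as a 3x3 rotation matrix whose columns are the frame's x, y, z axes.
In Python, from plant import r gives the robot as it stands. Calls block until the motion is done:
- r.movep(position, orientation): joint-space move of the TCP to a pose.
- r.movel(position, ori=None, velocity=0.15, max_force=None): straight line of the TCP; ori=None keeps the orientation; velocity is the mean speed in m/s. With max_force (N) it stops when the force on the tool has changed by that much, and returns True; else False.
- r.move_j(angles): joint-space move.
- r.command_gripper(opening, force=None): finger opening in m; force is the grip in N (None keeps the last); returns when the fingers have stopped.
- r.dwell(seconds).
- r.ik(position, orientation): joint angles nearest the present ones, or None.
- r.observe(): the state.
- r.camera(name): name is "side" or "top"; returns a dict with "pixels" (420x560x3 uint8, red, green, blue), "z_map" (420x560 float32, m along the optical axis (not along the pixel's ray), 0 where there is no reading), "intrinsics" (3x3 intrinsics, pixels), "D" ([k1, k2, p1, p2, k3] as OpenCV has them; the pictures are not rectified), "cam_to_world" (4x4, takes a point from camera to world coordinates). Camera axes: x right, y down, z forward; pixel columns grow to the right and rows downward; lengths in m; the calibration is good to about 2 mm. A picture is of the moment at which its call begins.
A pose or a line that the arm cannot do raises r.MotionError and nothing moves.
- r.job_done(): hands the job in; it is judged then, once.
The state is a dict: "time_s": time; "joint_pos": joint angles; "qvel": joint speeds; "joint_torque": joint torques, N m; "tool_pos": TCP position; "tool_rot": TCP orientation; "wrist_force": force on the tool from outside, world axes, zero at the start; "moment": the same for the moment, N m; "width": finger opening in m; "grip_force": force on a finger pad.
Only numpy, scipy, OpenCV 4.12 (cv2) and the standard library are available. Lean on these libraries where they do the work, as an engineer would, in place of code of your own. Each camera call takes 0.05 s, during which the arm holds its last target. There are 200 camera calls.

TASK

First draw the T-shaped steel pin straight back out of its bore so that it frees the raised wooden flap, and slide it sideways so that the end of its crosshead is fully home in the side notch, with the flap still up. Then sweep the grey claw cast off the deck into the sorting well and last fold the flap down flat over the well. Leave the bell, the glass domes and the pebble where they are.

Things in the scene. Friction and masses are not known exactly. Their poses are not given: they have to be found in the camera images.
- station: Fixed beech sorting station on the bench. Origin on the bench; its x points away from the robot and its y to the left at yaw 0; 'station' numbers are mm in this frame. Deck x -140..130, y -275..225, top 55 high. Strip left of the well (y 90..225) holds claw and pebble. A dark wood bed (x -135..12, y -270..-99, top 65 high) at the near right carries the pin.
- well (a point): Centre of the floor of the sorting well, an open recess in the deck: station x -45..105, y -60..90, felt floor 6 above the bench, 49 below the deck's top.
- bore (a point): Mouth of the fixed guide's bore (23 mm square, along the station's y), at the guide's right face, on the bore's axis (station x -79.5, 74.5 high). The guide fills station x -101..-58, y -122..-99, up to 96 high. Beyond it follows the flap's lug.
- fence (a point): Foot of the rear fence, on the pin's line: an upright face at station y -255, from x -135 to 12, top 89 high, that stops the drawn pin.
- notch (a point): Middle of the mouth of the side notch, at the bed's top (65 high). The notch opens to the station's -x, 35 mm wide (between the fence at y -255 and a wall at y -220..-198, top 89 high) and 32 mm deep (end wall at station x 5.5).
- pin: Loose steel T pin, 0.45 kg, lying on the bed. Crosshead 90 (x) by 28 (y) by 22 mm high; origin under its centre. Round 18 mm shank along +y to 100 mm from the origin, axis 9.5 mm up; at the start it goes through bore and lug, about 43 mm bare before the guide. It draws back about 62 mm (station -y) to the fence, then slides about 40 mm in station +x to the notch's end.
- pin_tip (a point): Tip of the pin's shank, on its axis.
- flap (a joint): Flap hinge, rad: 0 upright (open), 1.571 flat over the well. Axis along the station's y at x -60, 55 high. Stiff: stays where left, about 3 N at the free edge moves it. Wooden flap 180 wide (station y -75..105), 165 mm hinge to edge, 12 thick; upright it fills x -72..-60; folds away from the robot to x -60..105, 55..67 high. A steel lug at its right (y -95..-75, near the hinge) takes the pin.
- flap_edge (a point): Middle of the flap's free edge, on the face that looks to the robot when upright and up when folded.
- claw: Loose grey curved claw cast lying on its side, about 107 mm along its x, 48 mm across (belly to -y, both ends to +y), 33 mm high at the thick root (-x end) and 10 mm at the point; 0.14 kg. Origin on its underside near the middle.
- claw_mid (a point): Point of the claw 15 mm above its origin.
- bell: Brass specimen bell, 66 mm wide, 76 mm high, origin under it. Bystander on the deck.
- dome_small: Glass dome cover on a wooden foot, 72 mm wide, 89 mm high, origin under it. Bystander on the deck.
- dome_large: Larger glass dome cover on a wooden foot, 112 mm wide, 124 mm high, origin under it. Bystander on the bench.
- pebble: Pink quartz pebble, 54 mm wide, 32 mm high, origin under it. Bystander at the near left of the deck.

How it is judged:
On the way, in this order (a step that is already met when the one before it is completed fails the run):
1. the pin is drawn: its tip is behind the guide, the flap still up (y of pin_tip in the frame of station below -0.124 m and value of joint flap below 0.3 rad), for 0.05 s.
2. the pin is parked in the side notch, before the flap is folded (x of pin in the frame of station between -0.05 and -0.03 m and y of pin in the frame of station between -0.252 and -0.226 m and z of pin in the frame of station below 0.075 m and angle between the y axis of pin and the y axis of station, either way round below 0.2 rad and value of joint flap below 0.3 rad), for 0.1 s.
At the end, for the whole second after the job is handed in: The pin lies on the bed with its crosshead's end in the side notch (at least 21 mm of the notch's 32 mm depth), square within 0.2 rad; the claw lies below the deck's top in the well; the flap is folded down over it (within 0.05 rad of flat); all at rest. Bystanders moved less than 20 mm (x of pin in the frame of station between -0.05 and -0.03 m and y of pin in the frame of station between -0.252 and -0.226 m and z of pin in the frame of station below 0.075 m and angle between the y axis of pin and the y axis of station, either way round below 0.2 rad and x of claw_mid in the frame of station between -0.045 and 0.105 m and y of claw_mid in the frame of station between -0.06 and 0.09 m and z of claw_mid in the frame of station below 0.045 m and value of joint flap above 1.52 rad and linear speed of each of pin, claw below 0.02 m/s); the robot touches nothing.
It fails at once if the bell is disturbed (moved 20 mm or more, or tipped) (distance of bell from where it was at the start of the episode above 0.02 m or angle between bell's own z axis and vertical above 0.35 rad).
It fails at once if the dome small is disturbed (moved 20 mm or more, or tipped) (distance of dome_small from where it was at the start of the episode above 0.02 m or angle between dome_small's own z axis and vertical above 0.35 rad).
It fails at once if the dome large is disturbed (moved 20 mm or more, or tipped) (distance of dome_large from where it was at the start of the episode above 0.02 m or angle between dome_large's own z axis and vertical above 0.35 rad).
It fails at once if the pebble is disturbed (moved 20 mm or more, or tipped) (distance of pebble from where it was at the start of the episode above 0.02 m or angle between pebble's own z axis and vertical above 0.35 rad).
It also fails if it takes over 72 s, if anything falls off the work surface, if the arm or the gripper's body presses on something with over 40 N, if the wrist force passes 120 N, or if a joint passes its speed limit or range.

## Working session

There is one attempt and no reset: what is moved stays moved. The work goes in short steps, each a Python script; the robot and the scene stay as the last script left them, time stands still between calls to the robot, and variables do not carry over. Pictures are saved under pics/ and viewed, at most 10 in all, crops included, and the job is handed in when it is done.

```bash
ls; mkdir -p pics; python3 - <<'E'
from plant import r
import cv2,numpy as np
for n in("top","side"):
    c=r.camera(n); cv2.imwrite(f"pics/{n}0.png",c["pixels"][:,:,::-1]); np.savez(f"{n}0.npz",**c)
    print(n,c["intrinsics"].tolist(),c["D"],np.round(c["cam_to_world"],3).tolist())
print(r.tip_extent,r.observe())
E
```

```text
pics
top [[398.826537731157, 0.0, 282.8529145592736], [0.0, 398.826537731157, 211.90399655699514], [0.0, 0.0, 1.0]] [-0.06204508  0.          0.          0.          0.        ] [[0.01, -0.998, 0.057, 0.534], [-1.0, -0.01, -0.003, 0.123], [0.004, -0.057, -0.998, 1.104], [0.0, 0.0, 0.0, 1.0]]
side [[419.17848590340213, 0.0, 277.7869714451296], [0.0, 419.17848590340213, 211.1807868104228], [0.0, 0.0, 1.0]] [-0.12057797  0.          0.          0.          0.        ] [[0.977, -0.13, 0.169, 0.413], [-0.213, -0.624, 0.751, -0.768], [0.008, -0.77, -0.638, 0.881], [0.0, 0.0, 0.0, 1.0]]
0.025 {'time_s': 0.1, 'joint_pos': array([ 1.06508896e+00,  2.64673694e-01,  1.60524514e+00, -3.20827480e-05,
        1.27371167e+00, -3.69149881e-02]), 'qvel': array([-4.73660302e-04, -5.83179907e-04, -3.13755032e-03, -3.92719465e-05,
        1.32628879e-03,  1.21997425e-04]), 'joint_torque': array([ 4.46604663e-04, -5.16706467e+01, -3.68591094e+01,  1.19718570e-04,
        6.34144453e-03,  2.59814740e-06]), 'tool_pos': array([0.30469205, 0.60162796, 0.2550851 ]), 'tool_rot': array([[-8.92118787e-01,  4.51799897e-01, -9.60348114e-04],
       [ 4.51800916e-01,  8.92116977e-01, -1.79763248e-03],
       [ 4.45726884e-05, -2.03758786e-03, -9.99997923e-01]]), 'wrist_force': array([-0.8980269 , -0.27466349,  0.67784559]), 'moment': array([0.04298092, 0.06063915, 0.02290678]), 'grip_force': 0.0, 'width': 0.08530548573634295}
```

View pics/top0.png

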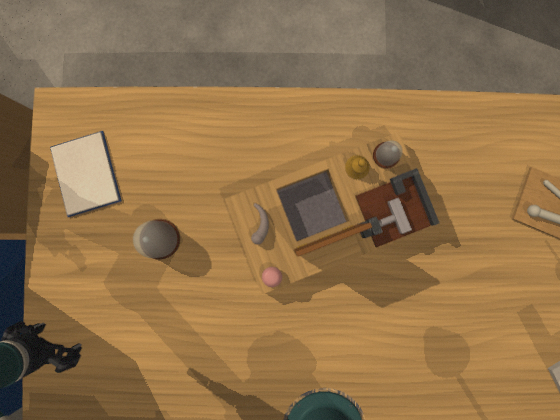

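View pics/side0.png

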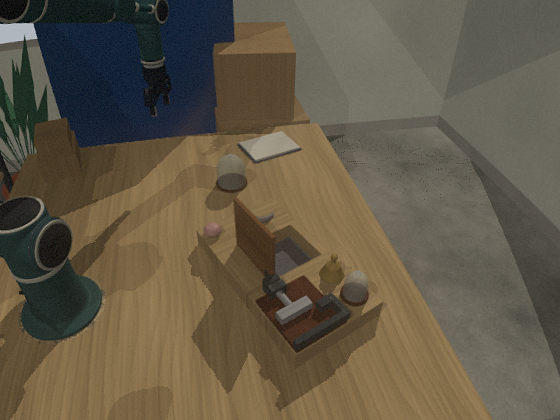

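The top view shows the station turned about 20° with the well at (312,207), pin crosshead (400,216), claw (260,224), pebble (271,276), bell (358,166), small dome (387,153) and large dome (160,239). The side view confirms it, with the flap upright at (254,238).

```bash
cat > h.py <<'E'
import cv2,numpy as np
def load(n): return dict(np.load(n))
def cloud(c):
    K,D,T=c["intrinsics"],c["D"],c["cam_to_world"]
    v,u=np.mgrid[:420,:560]; p=cv2.undistortPoints(np.stack([u,v],-1).reshape(-1,1,2).astype(float),K,D).reshape(420,560,2)
    ray=np.concatenate([p,np.ones((420,560,1))],-1)
    return (ray*c["z_map"][...,None])@T[:3,:3].T+T[:3,3], ray@T[:3,:3].T, T[:3,3]
def onplane(c,uv,z):
    p=cv2.undistortPoints(np.array(uv,float).reshape(-1,1,2),c["intrinsics"],c["D"]).reshape(-1,2)
    d=np.c_[p,np.ones(len(p))]@c["cam_to_world"][:3,:3].T; o=c["cam_to_world"][:3,3]
    return o+d*((z-o[2])/d[:,2])[:,None]
E
python3 - <<'E'
from h import *
c=load("top0.npz"); P,_,_=cloud(c); im=c["pixels"]
box=np.zeros((420,560),bool); box[110:310,205:460]=1
print("bench z",np.median(P[250:300,100:130,2]))
m=(P[...,2]>0.047)&(P[...,2]<0.062)&box
m2=cv2.morphologyEx(m.astype(np.uint8),cv2.MORPH_OPEN,np.ones((3,3)))
n,l,s,_=cv2.connectedComponentsWithStats(m2); m2=np.isin(l,[i for i in range(1,n) if s[i,4]>60])
print("deck z",np.median(P[m2][:,2]),P[m2][:,2].std())
rect=cv2.minAreaRect((P[m2][:,:2]*1000).astype(np.float32)); print(rect,cv2.boxPoints(rect).tolist())
# well by depth
w=(P[...,2]<0.02)&box; w2=np.zeros_like(w); w2[170:250,275:350]=1
w&=w2; R=cv2.minAreaRect((P[w][:,:2]*1000).astype(np.float32)); print("well floor",R)
big=cv2.resize(im[120:300,210:450,::-1],None,fx=3.3,fy=3.3,interpolation=cv2.INTER_CUBIC); cv2.imwrite("pics/crop.png",big)
zz=cv2.resize(np.uint8(np.clip(P[120:300,210:450,2]*1000,0,255)),None,fx=3.3,fy=3.3,interpolation=0)
cv2.imwrite("pics/z.png",zz)
E
```

```text
bench z -0.0008830756400194373
deck z 0.05437025408539431 0.0020349363865995117
((598.06640625, -7.144073486328125), (271.1800537109375, 500.525634765625), 21.85666847229004) [[379.05352783203125, 174.65109252929688], [565.3921508789062, -289.8957824707031], [817.0792846679688, -188.93923950195312], [630.7406616210938, 275.6076354980469]]
well floor ((641.450439453125, 51.523162841796875), (204.10704040527344, 149.92588806152344), 21.802227020263672)
```

View pics/crop.png

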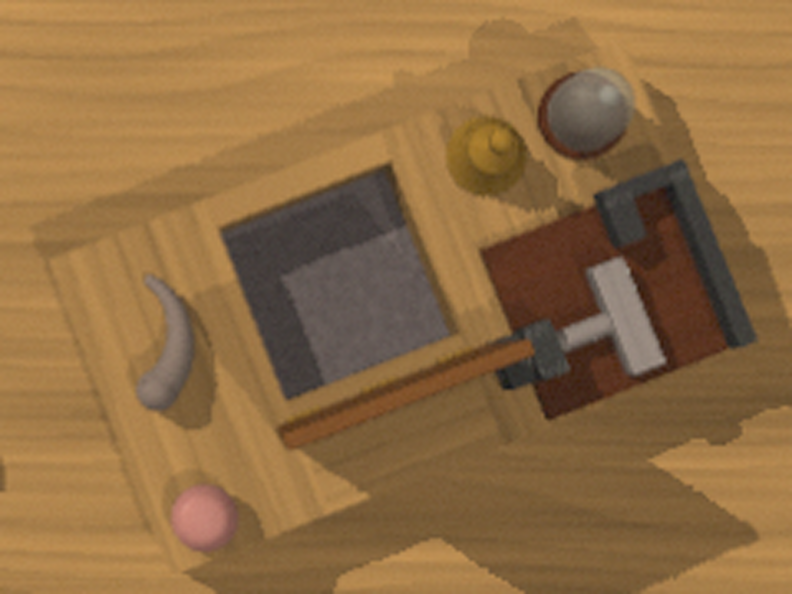

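```bash
cat >> h.py <<'E'
yaw=np.deg2rad(21.857); RS=np.array([[np.cos(yaw),-np.sin(yaw),0],[np.sin(yaw),np.cos(yaw),0],[0,0,1]])
O=np.array([.59807,-.00714,0])-RS@[-.005,-.025,0]
def W(x,y,z): return O+RS@np.array([x,y,z])/1000.   # station mm -> world m
def S(P): return (P-O)@RS*1000
E
python3 - <<'E'
from h import *
for n in("top0.npz","side0.npz"):
    c=load(n); Q=S(cloud(c)[0]); x,y,z=Q[...,0],Q[...,1],Q[...,2]
    def rep(name,m):
        p=Q[m]; print(n,name,len(p),np.round(np.percentile(p,[2,50,98],axis=0)).tolist(), "rect",np.round(np.hstack([np.array(a).ravel() for a in cv2.minAreaRect(p[:,:2].astype(np.float32))])) if len(p)>5 else "")
    rep("flap",(z>130)&(x>-100)&(x<-30)&(y>-120)&(y<130))
    rep("head",(z>83)&(z<93)&(x>-132)&(x<-25)&(y>-215)&(y<-155))
    rep("shank",(z>76)&(z<87)&(x>-110)&(x<-50)&(y>-158)&(y<-130))
    rep("guide",(z>91)&(z<105)&(x>-115)&(x<-40)&(y>-130)&(y<-95))
    rep("fence",(z>84)&(z<95)&(x>-150)&(x<30)&(y>-285)&(y<-245))
    hsv=cv2.cvtColor(c["pixels"],cv2.COLOR_RGB2HSV); grey=hsv[...,1]<90
    st=(x>-140)&(x<130)&(y>95)&(y<225)
    rep("claw",grey&st&(z>58)&(x>-60)&(z<95))
    rep("claw2",st&(z>60)&(x>-60)&(z<95))
    rep("pebble",st&(z>62)&(x<-60)&(z<95)&(x>-139))
    rep("bell",(z>70)&(z<140)&(x>30)&(x<130)&(y>-170)&(y<-60))
    rep("dome",(z>60)&(z<150)&(x>30)&(x<140)&(y>-275)&(y<-171))
E
```

```text
top0.npz flap 577 [[-72.0, -70.0, 137.0], [-64.0, 16.0, 218.0], [-60.0, 101.0, 222.0]] rect [-66.  15. 180.  12.  90.]
top0.npz head 396 [[-122.0, -200.0, 83.0], [-78.0, -184.0, 87.0], [-28.0, -170.0, 90.0]] rect [ -73. -182.   47.  102.   81.]
top0.npz shank 71 [[-87.0, -157.0, 77.0], [-79.0, -143.0, 81.0], [-71.0, -130.0, 86.0]] rect [ -79. -144.   17.   27.    1.]
top0.npz guide 156 [[-100.0, -123.0, 92.0], [-81.0, -112.0, 95.0], [-59.0, -100.0, 99.0]] rect [ -80. -110.   27.   43.   90.]
top0.npz fence 392 [[-132.0, -271.0, 84.0], [-56.0, -262.0, 88.0], [17.0, -250.0, 92.0]] rect [ -58. -259.  153.   24.    1.]
top0.npz claw 335 [[-12.0, 139.0, 64.0], [17.0, 157.0, 77.0], [79.0, 191.0, 88.0]] rect [ 31. 159.  39. 101.  66.]
top0.npz claw2 378 [[-12.0, 139.0, 61.0], [18.0, 158.0, 76.0], [83.0, 193.0, 88.0]] rect [ 25. 153. 117. 138.  79.]
top0.npz pebble 332 [[-129.0, 158.0, 70.0], [-105.0, 181.0, 81.0], [-81.0, 205.0, 88.0]] rect [-98. 150.  52. 117.  13.]
top0.npz bell 291 [[55.0, -153.0, 71.0], [75.0, -126.0, 92.0], [100.0, -109.0, 128.0]] rect [  78. -133.   50.   49.   37.]
t
[... 649 characters left out ...]
5.0, -271.0, 85.0], [-61.0, -264.0, 89.0], [16.0, -249.0, 92.0]] rect [ -59. -260.  156.   26.    2.]
side0.npz claw 78 [[25.0, 136.0, 59.0], [47.0, 143.0, 68.0], [81.0, 158.0, 77.0]] rect [ 54. 150.  35.  58.  76.]
side0.npz claw2 78 [[23.0, 136.0, 61.0], [45.0, 142.0, 69.0], [78.0, 154.0, 78.0]] rect [ 51. 145.  21.  58.  87.]
side0.npz pebble 210 [[-132.0, 99.0, 64.0], [-112.0, 169.0, 79.0], [-74.0, 194.0, 88.0]] rect [-91. 152.  44. 109.  39.]
side0.npz bell 313 [[55.0, -156.0, 71.0], [71.0, -140.0, 91.0], [94.0, -117.0, 127.0]] rect [  75. -137.   39.   51.   54.]
side0.npz dome 758 [[49.0, -249.0, 61.0], [66.0, -230.0, 102.0], [98.0, -195.0, 141.0]] rect [  72. -223.   54.   69.   37.]
```

The fitted frame matches the flap, guide and fence sizes to 1–2 mm. I'll draw the pin by its bare shank.

```bash
cat >> h.py <<'E'
def Rt(k):  # tool down, closing line along station x ('x') or y ('y'), shorter wrist turn of the two
    e=RS[:,0] if k in('x','-x') else RS[:,1]
    e=-e if k[0]=='-' else e
    z=np.array([0,0,-1.]); return np.c_[np.cross(e,z),e,z]
def st(r):
    o=r.observe(); print("t %.1f S %s F %s w %.4f g %.0f"%(o["time_s"],np.round(S(o["tool_pos"]),1),np.round(RS.T@o["wrist_force"],1),o["width"],o["grip_force"]))
E
python3 - <<'E'
from h import *; from plant import r
p=r.observe()["tool_pos"]; r.movel([p[0],p[1],.36],velocity=.3)
for k in('x','-x'):
    q=r.ik(W(-80,-144,300),Rt(k)); print(k,q)
k=min(('x','-x'),key=lambda k:abs(r.ik(W(-80,-144,300),Rt(k))[5]) if r.ik(W(-80,-144,300),Rt(k)) is not None else 99); print(k)
r.movep(W(-80,-144,330),Rt(k)); r.command_gripper(.045,60)
r.movel(W(-80,-144,150),velocity=.25); st(r)
print(r.movel(W(-80,-144,93),velocity=.08,max_force=10)); st(r)
r.command_gripper(0.01,60); st(r)
print(r.movel(W(-80,-144-30,93),velocity=.05,max_force=35)); st(r)
E
```

```text
x [-2.90929260e-01  8.14578076e-02  1.73562973e+00 -4.44089210e-16
  1.32450511e+00 -6.72405874e-01]
-x [-2.90929260e-01  8.14578076e-02  1.73562973e+00 -4.44089210e-16
  1.32450511e+00  2.46918678e+00]
x
t 4.7 S [ -79.2 -144.7  151.3] F [ 0.6 -0.3  0.7] w 0.0449 g 0
False
t 5.6 S [ -79.8 -144.2   93.2] F [ 0.9 -0.7 -1.1] w 0.0449 g 0
t 6.0 S [ -79.6 -144.3   93.9] F [-1.2  1.   4.1] w 0.0156 g 59
False
t 6.7 S [ -79.4 -173.5   93.9] F [-0.6  2.7  6.6] w 0.0155 g 59
```

```bash
python3 - <<'E'
from h import *; from plant import r
print(r.movel(W(-79.5,-144-66,94),velocity=.04,max_force=15)); st(r)
c=r.camera("top"); np.savez("top1.npz",**c); Q=S(cloud(c)[0]); x,y,z=Q[...,0],Q[...,1],Q[...,2]
cv2.imwrite("pics/t1.png",cv2.resize(c["pixels"][120:300,330:480,::-1],None,fx=3.3,fy=3.3,interpolation=cv2.INTER_CUBIC))
E
```

```text
True
t 7.5 S [ -79.5 -202.6   94. ] F [0.1 1.1 4.6] w 0.0152 g 59
```

View pics/t1.png

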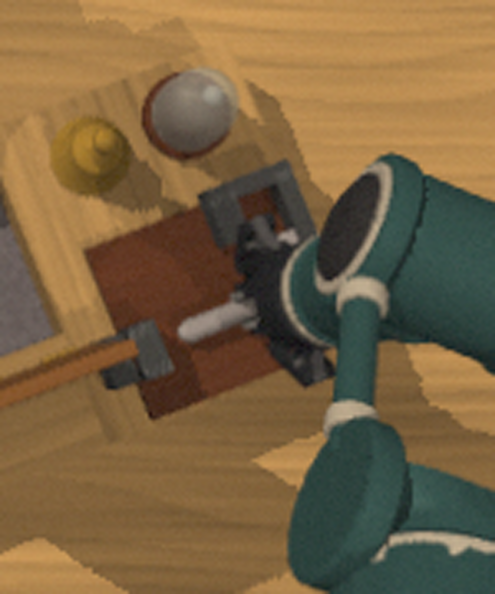

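The pin is at the fence and its tip at (190,328) is clear of the guide at (150,345). Now back off 2 mm, regrip nearer the tip to clear the notch wall, and slide.

```bash
python3 - <<'E'
from h import *; from plant import r
y0=S(r.observe()["tool_pos"])[1]
r.movel(W(-79.5,y0+3,94),velocity=.03); st(r)
r.command_gripper(.045); r.movel(W(-79.5,y0+3,125),velocity=.15)
r.movel(W(-79.5,-170,125),velocity=.15); print(r.movel(W(-79.5,-170,91.5),velocity=.08,max_force=10)); st(r)
r.command_gripper(.01,60); st(r)
c=r.camera("side"); np.savez("side2.npz",**c); Q=S(cloud(c)[0]); x,y,z=Q[...,0],Q[...,1],Q[...,2]
m=(z>83)&(z<93)&(x>-135)&(x<-25)&(y>-254)&(y<-215); print("head",m.sum(),np.percentile(Q[m],[3,50,97],axis=0).round(0).tolist())
cv2.imwrite("pics/s2.png",cv2.resize(c["pixels"][220:370,200:400,::-1],None,fx=3,fy=3,interpolation=cv2.INTER_CUBIC))
E
```

```text
t 7.8 S [ -79.3 -200.4   94.1] F [-0.1 -2.6  0.4] w 0.0157 g 59
False
t 9.4 S [ -79.9 -169.9   90.7] F [-0.6 -0.1  0.2] w 0.0452 g 0
t 9.8 S [ -79.3 -170.2   92. ] F [0.6 0.6 0.7] w 0.0155 g 59
head 407 [[-123.0, -252.0, 84.0], [-81.0, -239.0, 86.0], [-38.0, -225.0, 89.0]]
```

View pics/s2.png

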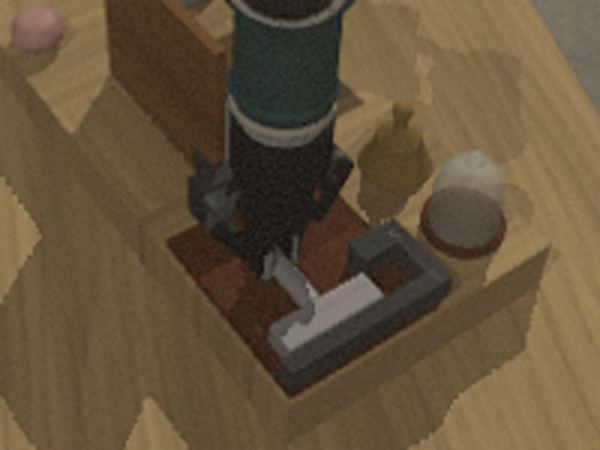

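The head lies square at y≈-239, just in front of the fence, with the notch opening ahead at (350,265). Slide it in.

```bash
python3 - <<'E'
from h import *; from plant import r
print(r.movel(W(-36,-170,92),velocity=.04,max_force=15)); st(r)
r.dwell(.2); r.command_gripper(.04); st(r)
r.movel(W(-40,-170,180),velocity=.2); st(r); r.movel(W(-100,-170,360),velocity=.4)
for k in ("side","top"):
    c=r.camera(k); np.savez(k+"3.npz",**c); Q=S(cloud(c)[0]); x,y,z=Q[...,0],Q[...,1],Q[...,2]
    m=(z>82)&(z<93)&(x>-115)&(x<-29)&(y>-252)&(y<-222); print("head",m.sum(),np.percentile(Q[m],[3,50,97],axis=0).round(0).tolist())
    m=(z>76)&(z<90)&(x>-80)&(x<0)&(y>-195)&(y<-130); print("shank",m.sum(),np.percentile(Q[m],[3,50,97],axis=0).round(0).tolist())
    if m.sum()>20: print("shank slope x/y",np.polyfit(Q[m][:,1],Q[m][:,0],1))
E
```

```text
True
t 10.8 S [ -39.6 -169.7   91.7] F [-1.3  1.2  5. ] w 0.0157 g 60
t 11.4 S [ -41.7 -168.8   90.1] F [0.  0.8 0.2] w 0.0400 g 0
t 12.0 S [ -40.3 -169.7  179.5] F [-0.1 -0.5 -0.1] w 0.0399 g 0
head 249 [[-85.0, -251.0, 83.0], [-58.0, -239.0, 86.0], [-31.0, -225.0, 89.0]]
shank 129 [[-50.0, -193.0, 77.0], [-44.0, -168.0, 82.0], [-33.0, -143.0, 85.0]]
shank slope x/y [ 3.20384669e-02 -3.75667158e+01]
head 228 [[-82.0, -250.0, 83.0], [-57.0, -237.0, 86.0], [-31.0, -224.0, 90.0]]
shank 143 [[-47.0, -194.0, 76.0], [-39.0, -168.0, 81.0], [-31.0, -142.0, 86.0]]
shank slope x/y [ 1.61427828e-02 -3.58901400e+01]
```

Pin is parked (x≈-40, y≈-238, square). Now sweep the claw.

```bash
python3 - <<'E'
from h import *; from plant import r
r.movep(W(33,214,330),Rt('x')); r.command_gripper(.055)
r.movel(W(33,214,130),velocity=.3); print(r.movel(W(33,214,83),velocity=.1,max_force=8)); st(r)
print(r.movel(W(33,120,83),velocity=.08,max_force=20)); st(r)
c=r.camera("side"); np.savez("side4.npz",**c); 
cv2.imwrite("pics/s4.png",cv2.resize(c["pixels"][150:300,180:380,::-1],None,fx=3,fy=3,interpolation=cv2.INTER_CUBIC))
E
```

```text
False
t 16.0 S [ 33.4 214.   83.4] F [ 0.2  0.1 -0.5] w 0.0551 g 0
False
t 17.3 S [ 32.9 120.2  82.9] F [-0.7  0.5  0.5] w 0.0550 g 0
```

View pics/s4.png

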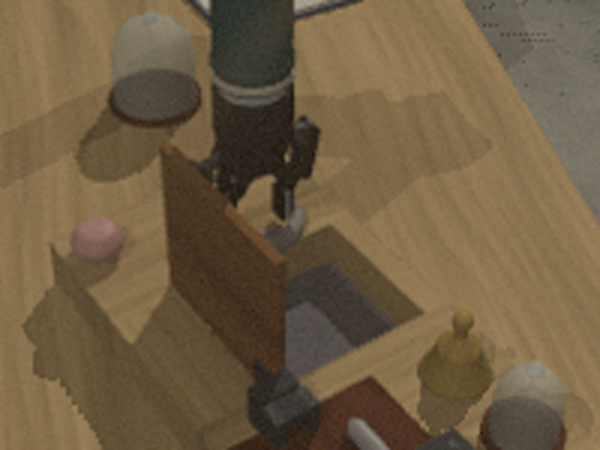

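The claw (285,230) is ahead of the fingers at the well's left edge, and the pebble, bell and domes are undisturbed. Continue the sweep.

```bash
python3 - <<'E'
from h import *; from plant import r
print(r.movel(W(33,30,83),velocity=.08,max_force=20)); st(r); r.dwell(.3)
r.movel(W(33,50,83),velocity=.15); r.movel(W(33,100,330),velocity=.4); r.movel(W(-20,230,360),velocity=.4)
c=r.camera("top"); np.savez("top5.npz",**c); Q=S(cloud(c)[0]); x,y,z=Q[...,0],Q[...,1],Q[...,2]
m=(z>10)&(z<110)&(x>-40)&(x<100)&(y>-55)&(y<85); print(m.sum(),np.percentile(Q[m],[3,50,97],axis=0).round(0).tolist(),Q[m][:,2].max())
cv2.imwrite("pics/t5.png",cv2.resize(c["pixels"][120:300,210:450,::-1],None,fx=3,fy=3,interpolation=cv2.INTER_CUBIC))
E
```

```text
False
t 18.6 S [33.  30.5 82.9] F [0.2 0.3 1.2] w 0.0551 g 0
369 [[-7.0, -27.0, 10.0], [34.0, 51.0, 27.0], [91.0, 69.0, 38.0]] 40.624718349838716
```

View pics/t5.png

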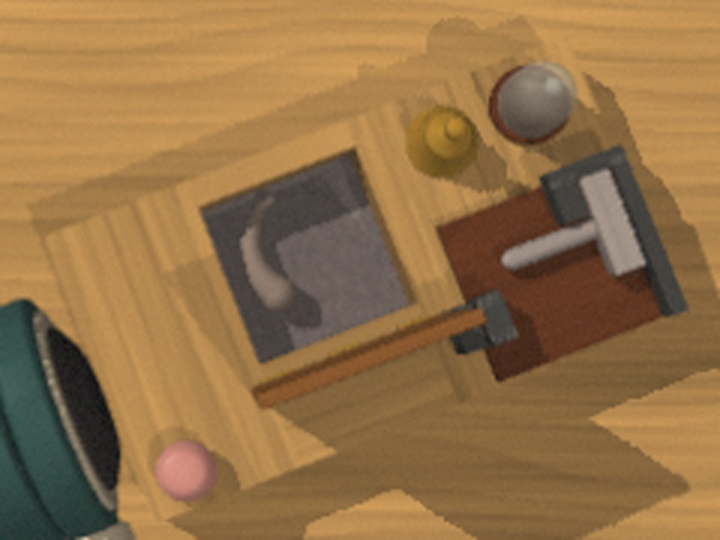

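The claw lies wholly in the well at (265,265) (top 41 mm, below the deck). The pin is seated in the notch at (612,222), so I'll fold the flap.

```bash
python3 - <<'E'
from h import *; from plant import r
r.command_gripper(0)
qs={k:r.ik(W(-130,15,330),Rt(k)) for k in('y','-y')}
k=min((k for k in qs if qs[k] is not None),key=lambda k:abs(qs[k][5])); print(k,qs[k][5])
r.movel(W(-130,180,360),velocity=.3); r.movep(W(-130,15,330),Rt(k))
r.movel(W(-110,15,215),velocity=.2); st(r)
rho=135
for th in np.deg2rad([0,8,16,24,32,40,48,56,64,72,80,86]):
    x=-60+rho*np.sin(th)-12*np.cos(th)-11; z=55+rho*np.cos(th)+12*np.sin(th)+25
    if r.movel(W(x,15,z),velocity=.08,max_force=25): print("stop at",np.rad2deg(th)); st(r); break
st(r)
print(r.movel(W(64,15,88),velocity=.03,max_force=12)); st(r)
E
```

```text
-y 1.1006120158537085
t 23.5 S [-109.4   15.   216. ] F [ 0.2 -1.4  0.2] w -0.0001 g 0
t 28.1 S [ 62.3  15.2 100.3] F [-0.3  0.  -0.2] w 0.0002 g 0
True
t 28.6 S [64.5 14.8 92. ] F [-2.2  0.8  5.3] w 0.0003 g 3
```

```bash
python3 - <<'E'
from h import *; from plant import r
r.movel(W(60,15,200),velocity=.2); r.movel(W(-60,230,360),velocity=.4); r.dwell(.3)
c=r.camera("top"); P0=S(cloud(load("top0.npz"))[0]); Q=S(cloud(c)[0]); x,y,z=Q[...,0],Q[...,1],Q[...,2]
m=(z>45)&(z<90)&(x>-40)&(x<98)&(y>-65)&(y<95); A=np.c_[Q[m][:,:2],np.ones(m.sum())]; s=np.linalg.lstsq(A,Q[m][:,2],rcond=None)[0]
print("flap plane",m.sum(),s,"z at 20,15",s@[20,15,1])
for q in(P0,Q):
    x,y,z=q[...,0],q[...,1],q[...,2]
    for b in((70,140,30,130,-170,-60),(60,150,30,140,-275,-171),(62,95,-139,-60,140,225)):
        m=(z>b[0])&(z<b[1])&(x>b[2])&(x<b[3])&(y>b[4])&(y<b[5]); print(np.median(q[m],axis=0).round(0),end=" ")
    print()
cv2.imwrite("pics/t6.png",cv2.resize(c["pixels"][120:300,210:450,::-1],None,fx=3,fy=3,interpolation=cv2.INTER_CUBIC)); st(r)
E
```

```text
flap plane 3211 [-6.93737413e-04 -2.25086255e-03  6.65187494e+01] z at 20,15 66.47111174129635
[  75. -126.   92.] [  77. -206.  114.] [-105.  181.   81.] 
[  76. -126.   92.] [  77. -206.  115.] [-106.  180.   82.] 
t 30.5 S [-59.9 229.1 358.8] F [0.7 0.  0.8] w -0.0002 g 0
```

View pics/t6.png

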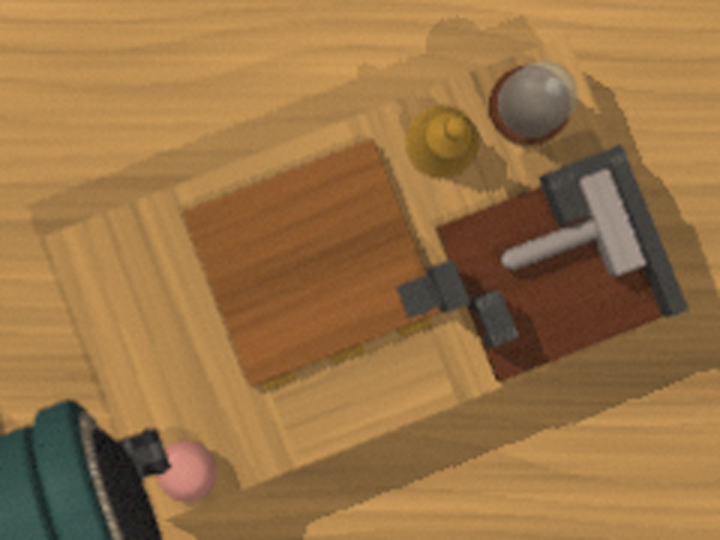

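The flap lies flat over the well (310,260) (slope <0.001), the pin is in the notch (612,222) and the bystanders have not moved. The gripper is far above everything, so I'll hand in.

```bash
python3 -c "
from plant import r
print(r.job_done())"
```

```text
the job is handed in; nothing more can be done
None
```

The job is handed in at about 30 s of the 72 s allowed: the last pictures show the pin seated in the side notch, the claw in the well before the flap was folded flat over it, and the bystanders on the deck unmoved; the verdict itself was not reported back.

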